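# Hold open the guard of the isolated roller station

## Task

Each of the two roller stations on the machine has an air valve standing at its outer side. Find the station whose air is shut off, the one whose valve handle stands across its pipe, lift that station's white guard by its handle and keep holding it open at 45 degrees so the rollers can be inspected: finish while still holding it there, because it drops shut if let go. Leave the other guard shut and the loose things on the table where they are.

Things in the scene. Friction and masses are not known exactly. Their poses are not given: they have to be found in the camera images.
- machine: dark steel machine bed 270 x 640 x 55 mm (x, y, z) fixed on the table, carrying two grey open-topped roller stations side by side along its y, centred at y = +120 mm (left) and -120 mm (right) in its frame, each covered by a white guard. Origin: on the table under the bed's middle (bed from x = -130 to +140 mm); x points away from the robot, y to the left, turned by its yaw
- guard_left (a joint): hinge of the left guard (+y side of the machine): 0 = shut, grows as the guard is lifted, 0.785 = 45 degrees, stop at 1.35. A light spring and its own weight pull it shut at every angle, about 3 to 9 N upward at the handle hold it (most when open)
- guard_left_handle (a point): middle of the bar of the left guard's black U pull handle. The bar is round, 12 mm thick, 110 mm long, parallel to the hinge (along the machine's y), its centre 50 mm above the middle plane of the guard's flat panel (4 mm thick, 215 x 172 mm, white sheet steel), on two 12 mm uprights at its ends. The bar is near the guard's front edge, 180 mm in front of the hinge line measured along the panel
- guard_left_hinge (a point): point on the left guard's hinge line, at the middle of its width, at the far edge of the guard (away from the robot), 134 mm above the table. The hinge line runs along the machine's y; the guard's front edge swings up and away from the robot
- guard_right (a joint): hinge of the right guard (-y side of the machine): 0 = shut, grows as the guard is lifted, 0.785 = 45 degrees, stop at 1.35. A light spring and its own weight pull it shut at every angle, about 3 to 9 N upward at the handle hold it (most when open)
- guard_right_handle (a point): middle of the bar of the right guard's black U pull handle. The bar is round, 12 mm thick, 110 mm long, parallel to the hinge (along the machine's y), its centre 50 mm above the middle plane of the guard's flat panel (4 mm thick, 215 x 172 mm, white sheet steel), on two 12 mm uprights at its ends. The bar is near the guard's front edge, 180 mm in front of the hinge line measured along the panel
- guard_right_hinge (a point): point on the right guard's hinge line, at the middle of its width, at the far edge of the guard (away from the robot), 134 mm above the table. The hinge line runs along the machine's y; the guard's front edge swings up and away from the robot
- shut_valve: the air valve that is shut: its bare aluminium wing handle (84 x 18 x 10 mm) lies across its pipe. Fixed on the bed at the outer side of one of the two stations, at y = +272 or -272 mm in the machine's frame. Origin on the bed's top under the valve; the steel pipe runs along x 40 mm above it, 120 mm long, 16 mm thick, the handle's top 83 mm above it
- open_valve: the air valve that is open: same as the other, but its wing handle lies along its pipe. At the outer side of the other station
- oil_can: loose aluminium can, 60 mm across, 120 mm high, origin at the centre of its underside
- wrench: loose steel wrench lying on the table, about 180 mm long, origin under its middle
- spare_roller: loose black rubber roller, 64 mm across, 40 mm high, standing on its flat face, origin at the centre of its underside

How it is judged:
By the outcome, as a careful person would: the job done as asked, in the order asked, and still so for the second after the job is handed in, while the arm keeps its last pose, push and grip.
It also fails if it takes over 35 s, if anything falls off the work surface, if the arm or the gripper's body presses on something with over 40 N, if the wrist force passes 120 N, or if a joint passes its speed limit or range.

## Robot

A 7-joint arm with a two-finger parallel gripper is mounted at the origin on the work surface. World frame = base frame: x ahead of the robot, y to its left, z up, the work surface at z = 0. Lengths are in m, angles in rad, forces in N, time in s.
With the tool pointing down it reaches from about 0.425 to 0.875 m from the base axis. Payload 4.7 kg.
Tool frame: the origin (TCP) lies between the finger pads; the fingertips stand ctrl.tip_reach ahead of it and the grasp point (between the pads) lies 5 mm behind it (ctrl.tip_reach is the distance from the TCP to the fingertips, in m); z points along the fingers, y is the direction in which the jaws open and shut (so a half turn about z gives the same grasp; the last joint's range is limited). The gripper opens to 87 mm and grips with 3 to 60 N. Pads are 19 mm wide; open, the fingers measure 117 mm over their backs; the gripper's body (75 mm by 190 mm) begins 51 mm behind the grasp point.
Start: joints at [1.245, 0.321, -0.07, 1.45, 0.023, 1.371, -0.057], TCP at [0.217, -0.613, 0.237] pointing down, gripper open.
Joint ranges: [-2.86, 2.86], [-0.3, 2.09], [-1.38, 1.24], [0.06, 2.45], [-1.56, 4.7], [0.09, 2.05], [-2.69, 2.69]. Speed limits (rad/s): [2.57, 2.57, 3.14, 3.14, 3.14, 3.14, 3.14].

## Interface

Orientations are given as a rotation vector (axis times angle).
In Python, from bench import ctrl gives the robot as it stands.
- The arm moves only by the shell command python3 -m handwheel 'ROWS' [FORCE]. ROWS is JSON, a list of rows, each a list of 7 numbers: the shift along the tool's x, y, z in mm, then the turn, a rotation vector about the tool's x, y, z in rad, then the gripper's target within -1 to 1 (shut at 1, half-way at 0, fully open at -1). In form: [[dx, dy, dz, ax, ay, az, grip], ...]. A call has 1 to 12 rows; each row is the pose to reach, as a shift and turn from the pose commanded when the call began, along the tool's axes at that moment; what a row does not reach only later rows make up. A row lasts 1/8 s, in which the tool goes at most 62.5 mm and 10.7 degrees, less where a joint would pass 70% of its speed; a pose out of reach is approached as far as the arm can. A call with a gripper value outside its range is refused whole. The fingers move at their own pace and stop on an object; FORCE is the grip in N (left out, the last holds). Time passes only in rows, so rows that repeat a pose let the fingers close. It gives the time, the measured TCP pose, the force and the opening at its end, in the units of the state.
- ctrl.get_state(): the state, without advancing time (a new reading comes with each control period).
- ctrl.get_image(name): name is "side" or "top"; returns the picture (480x640x3 uint8, red, green, blue); there is no depth.
- ctrl.camera_model(name): a dict with "mtx" (3x3 intrinsics, pixels), "k1" (the pictures are not rectified: a ray, as slopes to the right and down, at radius r is drawn at 1 + k1 r^2 times it, then the intrinsics apply), "xyz" and "orientation" of the camera in the world. Camera axes: x right, y up, looking along -z (the intrinsics and any distortion apply to the point x, -y, -z); pixel columns grow to the right and rows downward; lengths in m; the calibration is good to about 2 mm. A picture is of the moment at which its call begins. camera_model takes no time and is no camera call.
- ctrl.close_job(): hands the job in, once; it reports no verdict.
The state is a dict: "time": time; "joint_positions": joint angles; "qd": joint speeds; "joint_torque": joint torques, N m; "position": TCP position; "tool_rot": TCP orientation; "ft_force": force on the tool from outside, world axes, zero at the start; "torque": the same for the moment, N m; "grip_width": opening from 0.0 (shut) to 1.0 (fully open).
Only numpy, scipy, OpenCV 4.12 (cv2) and the standard library are available. Lean on these libraries where they do the work, as an engineer would, in place of code of your own. Each camera call takes 0.05 s, during which the arm holds its last target.

## Working session

There is one attempt and no reset: what is moved stays moved. The work goes in short steps, Python scripts to look and compute and a shell command to move; the robot and the scene stay as the last step left them, time stands still between calls to the robot, and variables do not carry over. Pictures are saved under pics/ and viewed, and the job is handed in when it is done.

```bash
mkdir -p pics; ls; python3 - <<'E'
from bench import ctrl
import cv2
for n in("side","top"):
    cv2.imwrite(f"pics/{n}0.png",ctrl.get_image(n)[:,:,::-1]); print(n,ctrl.camera_model(n))
print(ctrl.get_state(),ctrl.tip_reach)
E
```

```text
pics
side {'mtx': array([[518.12235816,   0.        , 318.29717999],
       [  0.        , 518.12235816, 246.44903649],
       [  0.        ,   0.        ,   1.        ]]), 'k1': 0.006077352208701091, 'xyz': array([0.14461851, 1.03566822, 1.2899269 ]), 'orientation': array([ 0.19237937, -1.0385651 , -2.54239506])}
top {'mtx': array([[534.20748839,   0.        , 319.40393629],
       [  0.        , 534.20748839, 241.20543526],
       [  0.        ,   0.        ,   1.        ]]), 'k1': -0.14552165670434597, 'xyz': array([0.27206617, 0.00747276, 1.48935945]), 'orientation': array([ 0.17896961, -0.19853777, -1.63523585])}
{'time': 0.1, 'joint_positions': array([ 1.24512455,  0.32177558, -0.07010038,  1.45154664,  0.02261662,
        1.37079612, -0.0569135 ]), 'qd': array([ 3.03297391e-04, -2.01392138e-03, -2.48976518e-03, -3.62662310e-03,
       -1.46920438e-03, -1.20302267e-03,  7.08183569e-05]), 'joint_torque': array([ 3.99181072e-04, -4.92568767e+01, -4.05565482e-01, -3.13396204e+01,
       -6.40170439e-02,  3.94791516e-02,  4.07672189e-05]), 'position': array([ 0.21642998, -0.61241285,  0.23555684]), 'tool_rot': array([-3.09468937e+00, -5.30912589e-01,  6.21186149e-04]), 'ft_force': array([-1.62387788, -0.64032458,  0.98712001]), 'torque': array([ 0.00594839, -0.09048919,  0.05448763]), 'grip_width': 1.001988249093471} 0.014
```

View pics/side0.png

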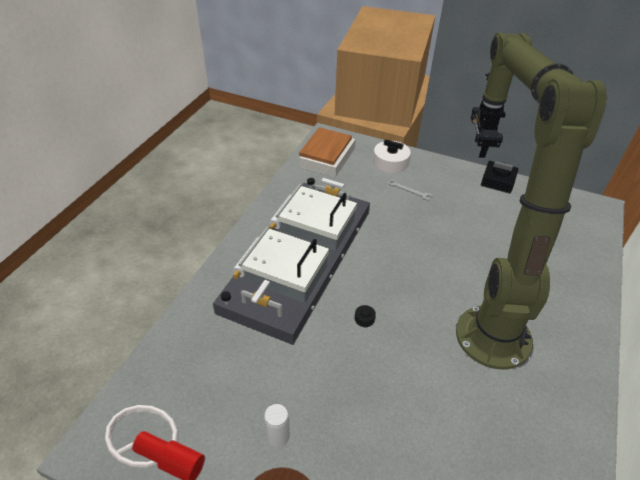

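View pics/top0.png

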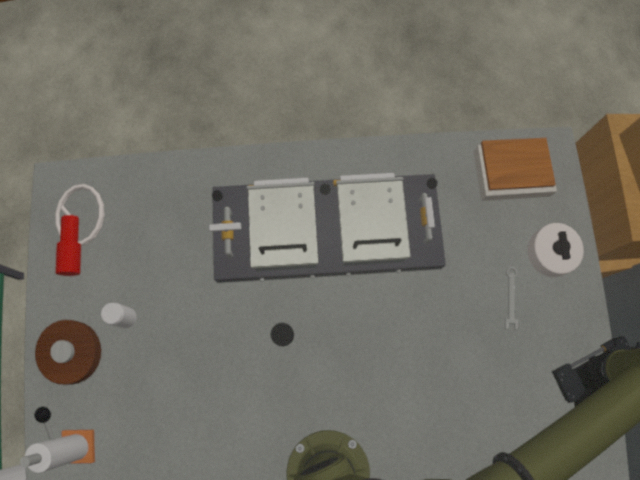

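Left in the top view is +y. The left valve handle, at (225,227), looks across its pipe, and the right one, at (428,217), along it. I'll zoom in to confirm and measure the left bar.

```bash
cat > h.py <<'E'
import numpy as np,cv2
from scipy.spatial.transform import Rotation as R
from bench import ctrl
def ray(n,u,v):
    m=ctrl.camera_model(n);K=m["mtx"];k=m["k1"]
    d=np.array([(u-K[0,2])/K[0,0],(v-K[1,2])/K[1,1]]);s=d.copy()
    for _ in range(20): s=d/(1+k*(s@s))
    r=R.from_rotvec(m["orientation"]).apply([s[0],-s[1],-1]);return m["xyz"],r/np.linalg.norm(r)
def plane(n,u,v,z):
    o,r=ray(n,u,v);return o+r*(z-o[2])/r[2]
def tri(a,b):
    o1,r1=ray("top",*a);o2,r2=ray("side",*b)
    t=np.linalg.lstsq(np.c_[r1,-r2],o2-o1,rcond=None)[0]
    p,q=o1+t[0]*r1,o2+t[1]*r2;return (p+q)/2,np.linalg.norm(p-q)
E
python3 - <<'E'
import cv2,numpy as np
t=cv2.imread("pics/top0.png");s=cv2.imread("pics/side0.png")
a=cv2.resize(t[165:285,200:450],None,fx=3.2,fy=3.2,interpolation=cv2.INTER_CUBIC)
b=cv2.resize(s[170:340,210:375],None,fx=3.5,fy=3.5,interpolation=cv2.INTER_CUBIC)
cv2.imwrite("pics/tz.png",a);cv2.imwrite("pics/sz.png",b)
E
```

```text
(no output)
```

View pics/tz.png

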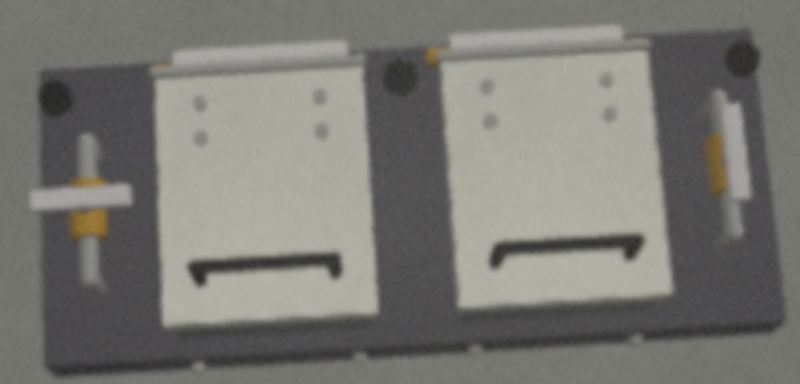

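View pics/sz.png

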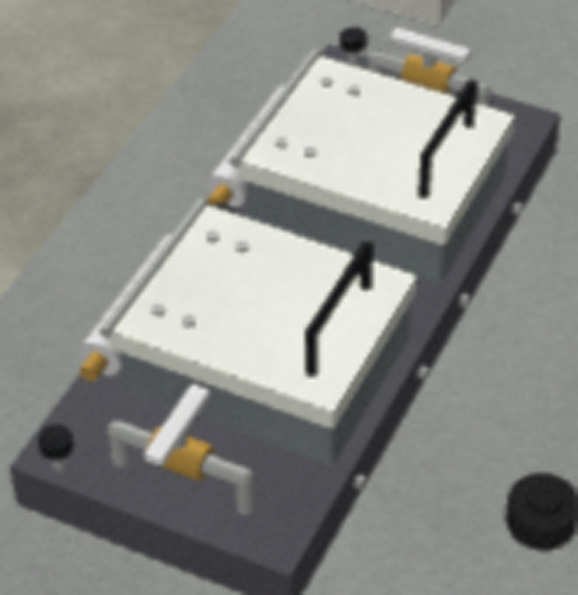

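The zooms confirm it: the left valve's handle is across its pipe, so the left guard is the one to lift. In the top view its bar ends are near (260,248) and (305.6,246). In the side view they are near (298.6,265) and (315,241.5).

```bash
python3 - <<'E'
from h import *
np.set_printoptions(precision=4,suppress=True)
t=cv2.imread("pics/top0.png");s=cv2.imread("pics/side0.png")
def comp(im,x0,x1,y0,y1,th):
    g=im[y0:y1,x0:x1].max(2); n,l,st,c=cv2.connectedComponentsWithStats((g<th).astype(np.uint8)); 
    i=1+st[1:,4].argmax(); print(st[i],c[i]+[x0,y0])
    return l==i
comp(t,255,312,238,256,110);
comp(s,292,320,238,280,90);
A=((260.3,248.4),(298.8,265)); B=((305.5,246.3),(314.7,241.8))
a,ea=tri(*A); b,eb=tri(*B)
print(a,ea,b,eb,(a+b)/2,np.linalg.norm(a-b))
for c in (A,B): print(plane("top",*c[0],.184),plane("side",*c[1],.184))
# panel rear corners & valve refs: bed front corners z .055
tz=lambda x,y:(x/3.2+200,y/3.2+165)
L=plane("top",*tz(50,367),.055);Rr=plane("top",*tz(782,325),.055);BL=plane("top",*tz(41,71),.055);BR=plane("top",*tz(748,32),.055)
print("bed",L,Rr,BL,BR)
for p,q in((L,Rr),(BL,BR)): d=p-q; print(np.linalg.norm(d),np.arctan2(-d[0],d[1]))
print("hinge",plane("top",*tz(155,73),.134),plane("top",*tz(363,66),.134))
print("panel fr",plane("top",*tz(165,325),.136),plane("top",*tz(377,314),.136))
st=ctrl.get_state(); print(R.from_rotvec(st["tool_rot"]).as_matrix())
E
```

```text
[  4   6  48  10 208] [282.4712 247.1683]
[  5   0  23  39 182] [308.0714 250.8901]
[0.5806 0.1291 0.1794] 0.0013294140940882217 [0.5803 0.0153 0.1701] 0.0006249218434278696 [0.5804 0.0722 0.1748] 0.11421291182937524
[0.5802 0.1288 0.184 ] [0.5781 0.1329 0.184 ]
[0.5774 0.0153 0.184 ] [0.5746 0.0279 0.184 ]
bed [0.5319 0.2673 0.055 ] [ 0.5224 -0.3616  0.055 ] [0.7993 0.2683 0.055 ] [ 0.7909 -0.3659  0.055 ]
0.6290037207523587 -0.014979904618788105
0.6342666312407113 -0.013328962456385042
hinge [0.761  0.1577 0.134 ] [ 0.7542 -0.0169  0.134 ]
panel fr [0.545  0.1582 0.136 ] [ 0.5418 -0.0131  0.136 ]
[[ 0.9428  0.3333 -0.0007]
 [ 0.3333 -0.9428  0.0016]
 [-0.0001 -0.0017 -1.    ]]
```

```bash
cat >> h.py <<'E'
np.set_printoptions(precision=4,suppress=True)
def rel(p,Rw=None,s=None):
    s=s or ctrl.get_state(); M=R.from_rotvec(s["tool_rot"])
    d=M.inv().apply(np.array(p)-s["position"])*1000
    rv=(M.inv()*Rw).as_rotvec() if Rw is not None else np.zeros(3)
    return d.round(1),rv.round(3)
PSI=-0.018
mx=np.array([np.cos(PSI),np.sin(PSI),0]);mz=np.array([0,0,-1.])
DOWN=R.from_matrix(np.c_[np.cross(mx,mz),mx,mz])
E
python3 - <<'E'
from h import *
for p in([.24,-.56,.30],[.45,-.30,.31],[.579,.072,.30]): print(rel(p,DOWN))
E
```

```text
(array([ 39.7, -41.7, -64.4]), array([-0.002, -0.001, -1.213]))
(array([ 324.3, -216.8,  -74.1]), array([-0.002, -0.001, -1.213]))
(array([ 569.9, -524.5,  -63.6]), array([-0.002, -0.001, -1.213]))
```

```bash
python3 -m handwheel '[[20,-15,-35,0,0,0,-1],[55,-40,-65,0,0,-0.15,-1],[105,-72,-74,0,0,-0.3,-1],[155,-105,-74,0,0,-0.45,-1],[205,-138,-74,0,0,-0.6,-1],[255,-170,-74,0,0,-0.75,-1],[300,-205,-74,0,0,-0.9,-1],[340,-240,-74,0,0,-1.05,-1],[380,-285,-74,0,0,-1.15,-1],[417,-330,-72,0,0,-1.2,-1],[455,-378,-70,0,0,-1.213,-1],[490,-425,-68,0,0,-1.213,-1]]' 30; python3 - <<'E'
from h import *
print(rel([.579,.072,.30],DOWN))
E
```

```text
time: 1.6
position: [0.5371, -0.0469, 0.3042]
tool_rot: [2.241, 2.201, -0.0]
ft_force: [0.5, -1.4, 0.3]
grip_width: 0.997
(array([119.6,  39.7,   4.2]), array([-0.,  0.,  0.]))
```

```bash
python3 -m handwheel '[[45,14,1,0,0,0,-1],[95,28,2,0,0,0,-1],[119,39,4,0,0,0,-1],[119,39,4,0,0,0,-1],[119,39,4,0,0,0,-1]]'; python3 - <<'E'
from h import *
print(rel([.579,.072,.179],DOWN))
for n in("side","top"): cv2.imwrite(f"pics/{n}1.png",ctrl.get_image(n)[:,:,::-1])
s=cv2.imread("pics/side1.png")[150:310,200:400];t=cv2.imread("pics/top1.png")[165:285,200:400]
cv2.imwrite("pics/z1.png",np.vstack([cv2.resize(s,(400,320)),cv2.resize(t,(400,240))]))
E
```

```text
time: 2.22
position: [0.5779, 0.0681, 0.3001]
tool_rot: [2.243, 2.2, -0.002]
ft_force: [0.5, -0.5, -0.5]
grip_width: 0.998
(array([  4. ,   1.2, 121.1]), array([-0.001,  0.001, -0.001]))
```

View pics/z1.png

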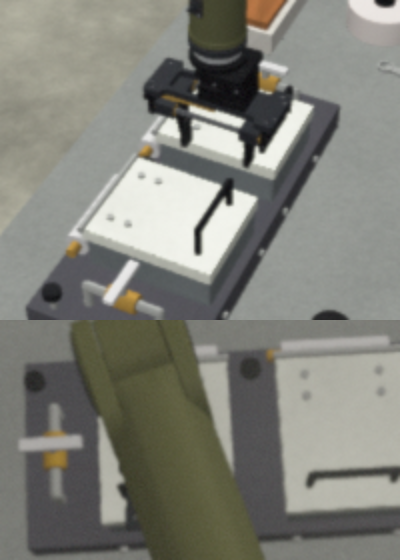

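The side view shows the open fingers aligned over the left guard, jaws opening across the bar (crop 205,215). The arm hides the bar in the top view. Descending and gripping.

```bash
python3 -m handwheel '[[2,1,40,0,0,0,-1],[4,1,80,0,0,0,-1],[4,1,105,0,0,0,-1],[4,1,121,0,0,0,-1],[4,1,121,0,0,0,-1]]' 30; python3 - <<'E'
from h import *
cv2.imwrite("pics/s2.png",cv2.resize(ctrl.get_image("side")[150:310,200:400,::-1],(800,600)))
E
```

```text
time: 2.95
position: [0.5787, 0.0724, 0.1788]
tool_rot: [-2.242, -2.199, 0.002]
ft_force: [-0.3, -0.7, -0.4]
grip_width: 1.002
```

View pics/s2.png

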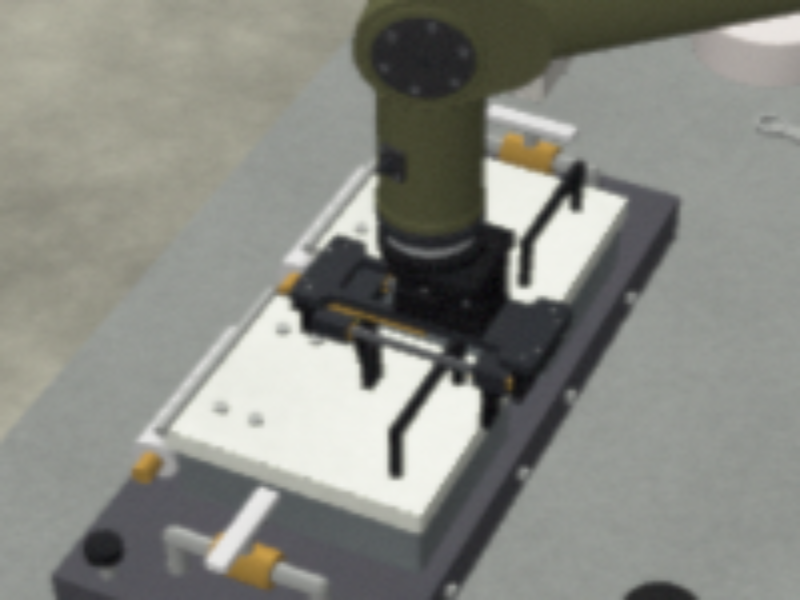

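The fingers straddle the bar around (430,380), with the tips above the panel. Closing.

```bash
python3 -m handwheel '[[0,0,0,0,0,0,0],[0,0,0,0,0,0,1],[0,0,0,0,0,0,1],[0,0,0,0,0,0,1],[0,0,0,0,0,0,1],[0,0,0,0,0,0,1]]' 30; python3 - <<'E'
from h import *
H=np.array([.7576,.0705,.134]);f=-mx;z=np.array([0,0,1.])
s=ctrl.get_state()
g=s["position"]+[0,0,.005]
print(g, (g-H)@f)
# arc relative to the shut bar (180,50), tool kept down
for d in range(0,46,5):
    c,q=np.cos(np.radians(d)),np.sin(np.radians(d))
    b=np.array([180*c-50*q-180,180*q+50*c-50])
    print(d,"tool y %.1f z %.1f"%(-b[0],-b[1]))
E
```

```text
time: 3.75
position: [0.5791, 0.0734, 0.1795]
tool_rot: [2.241, 2.201, -0.0]
ft_force: [0.5, -0.1, 0.8]
grip_width: 0.401
[0.5791 0.0734 0.1845] 0.17847532212388093
0 tool y -0.0 z -0.0
5 tool y 5.0 z -15.5
10 tool y 11.4 z -30.5
15 tool y 19.1 z -44.9
20 tool y 28.0 z -58.5
25 tool y 38.0 z -71.4
30 tool y 49.1 z -83.3
35 tool y 61.2 z -94.2
40 tool y 74.3 z -104.0
45 tool y 88.1 z -112.6
```

```bash
python3 -m handwheel '[[0,0,0,0,0,0,1],[0,0,0,0,0,0,1],[0,0,0,0,0,0,1],[0,0,0,0,0,0,1],[0,0,0,0,0,0,1],[0,0,0,0,0,0,1]]' 30
```

```text
time: 4.5
position: [0.58, 0.0734, 0.1797]
tool_rot: [2.241, 2.2, 0.002]
ft_force: [5.5, 0.6, -3.0]
grip_width: 0.126
```

It closed at 11 mm, so it is on the bar. Lifting along the arc.

```bash
python3 -m handwheel '[[0,2,-8,0,0,0,1],[0,5,-15.5,0,0,0,1],[0,8,-23,0,0,0,1],[0,11.4,-30.5,0,0,0,1],[0,15,-38,0,0,0,1],[0,19,-45,0,0,0,1],[0,19,-45,0,0,0,1],[0,19,-45,0,0,0,1]]' 30; python3 - <<'E'
from h import *
cv2.imwrite("pics/s3.png",cv2.resize(ctrl.get_image("side")[130:310,200:400,::-1],(660,600)))
E
```

```text
time: 5.5
position: [0.5977, 0.0731, 0.2236]
tool_rot: [-2.24, -2.201, 0.001]
ft_force: [3.7, 0.2, -9.0]
grip_width: 0.126
```

View pics/s3.png

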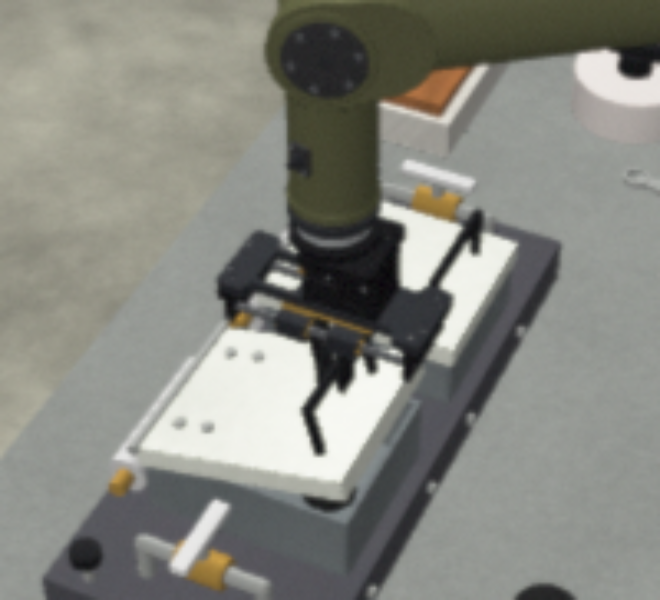

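The left guard is raised about 15°, with the roller visible at (325,495) and the grip intact. Continuing to 45°.

```bash
python3 -m handwheel '[[0,4.5,-7,0,0,0,1],[0,9,-13.6,0,0,0,1],[0,14,-20,0,0,0,1],[0,19,-26.5,0,0,0,1],[0,24.5,-32.5,0,0,0,1],[0,30,-38.4,0,0,0,1],[0,36,-44,0,0,0,1],[0,42,-49.3,0,0,0,1],[0,48.5,-54,0,0,0,1],[0,55,-59,0,0,0,1],[0,62,-63.5,0,0,0,1],[0,69,-67.7,0,0,0,1]]' 30; python3 -m handwheel '[[0,0,0,0,0,0,1],[0,0,0,0,0,0,1],[0,0,0,0,0,0,1],[0,0,0,0,0,0,1]]' 30; python3 - <<'E'
from h import *
for n in("side","top"): cv2.imwrite(f"pics/{n}4.png",ctrl.get_image(n)[:,:,::-1])
s=cv2.imread("pics/side4.png")[130:310,200:400];t=cv2.imread("pics/top4.png")[165:285,200:450]
cv2.imwrite("pics/s4.png",cv2.resize(s,(660,600)))
cv2.imwrite("pics/t4.png",cv2.resize(t,(800,384)))
st=ctrl.get_state();H=np.array([.7576,.0705,.134])
b=st["position"]+[0,0,.005]-H;r,z=-b@mx,b[2]
print(r,z,np.hypot(r,z),np.degrees(np.arctan2(z,r)-np.arctan2(50,180)))
E
```

```text
time: 7.05
position: [0.6656, 0.0724, 0.2954]
tool_rot: [-2.24, -2.201, 0.003]
ft_force: [-9.8, 0.4, 5.4]
grip_width: 0.13
time: 7.55
position: [0.6658, 0.0724, 0.2957]
tool_rot: [-2.241, -2.202, 0.002]
ft_force: [-9.9, -0.1, 6.9]
grip_width: 0.124
0.0918129124761292 0.16661725641259806 0.19023911540955715 45.61932990839993
```

View pics/s4.png

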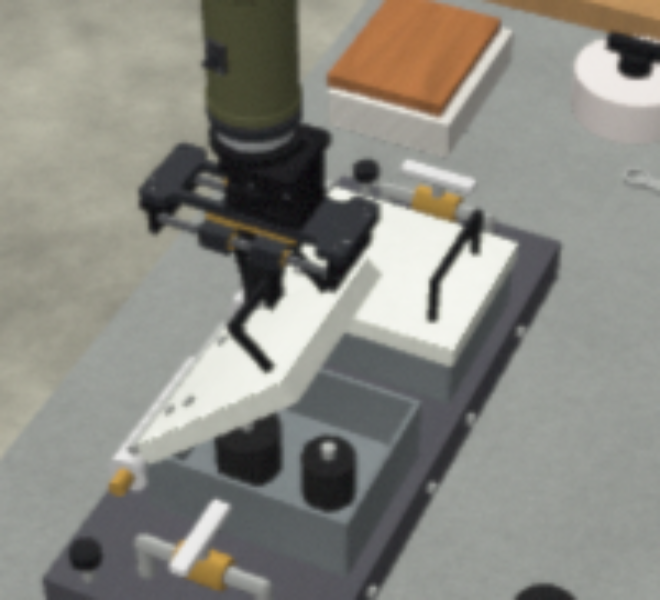

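View pics/t4.png

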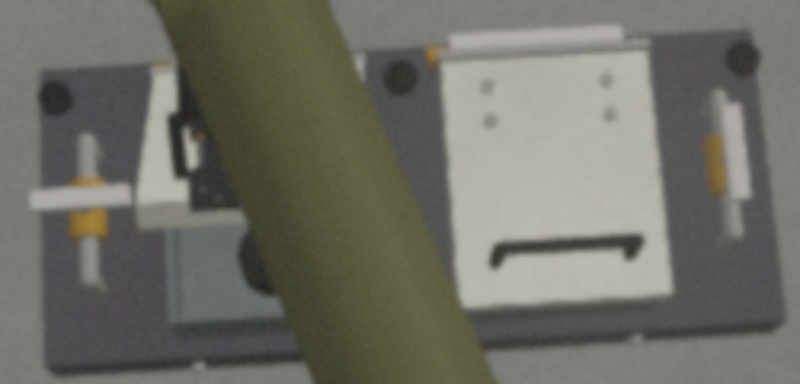

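The guard stands at about 45° with the rollers exposed, and the right guard is still shut. I'll check the angle from the images. The bar's left corner is at side crop (237,328) and top crop (178,118). The panel's front-left corner is at about side crop (290,400) and top crop (137,215).

```bash
python3 - <<'E'
from h import *
H=np.array([.7576,.0705,.134])
T=lambda x,y:(x/3.2+200,y/3.2+165)
S=lambda x,y:(x/3.3+200,y/(600/180)+130)
def an(p,off):
    b=p-H;r,z=-b@mx,b[2];return "r %.4f ang %.1f"%(np.hypot(r,z),np.degrees(np.arctan2(z,r))-off)
p,e=tri(T(179,119),S(237,328));print("bar",p,e,an(p,np.degrees(np.arctan2(50,180))))
# single view: intersect with the vertical plane through the bar's left corner / panel's left edge
def vpl(n,uv,yoff):
    o,r=ray(n,*uv);my=np.array([-mx[1],mx[0],0]);t=((H+my*yoff-o)@my)/(r@my);return o+t*r
p=vpl("side",S(237,328),.0515);print("bar side",p,an(p,np.degrees(np.arctan2(50,180))))
# same approach, shut picture, as a check on the zero
p=vpl("side",(298.8,265),.0515);print("shut side",p,an(p,np.degrees(np.arctan2(50,180))))
t=cv2.imread("pics/top4.png")[170:240,235:290];s=cv2.imread("pics/side4.png")[200:275,230:320]
cv2.imwrite("pics/t5.png",cv2.resize(t,None,fx=8,fy=8,interpolation=cv2.INTER_CUBIC));cv2.imwrite("pics/s5.png",cv2.resize(s,None,fx=8,fy=8,interpolation=cv2.INTER_CUBIC))
E
```

```text
bar [0.6664 0.1239 0.2876] 0.0038721049225065862 r 0.1791 ang 43.5
bar side [0.6645 0.1237 0.287 ] r 0.1796 ang 42.9
shut side [0.5818 0.1252 0.1745] r 0.1814 ang -2.6
```

View pics/t5.png

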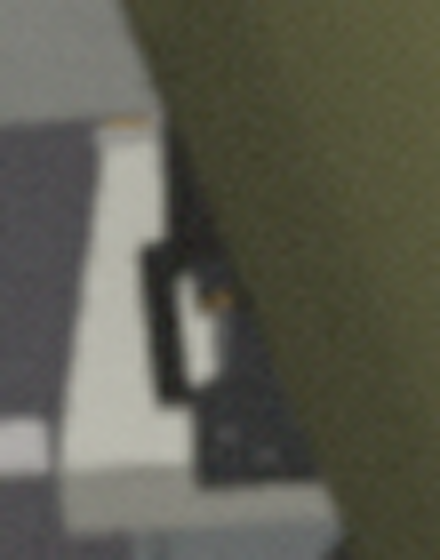

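View pics/s5.png

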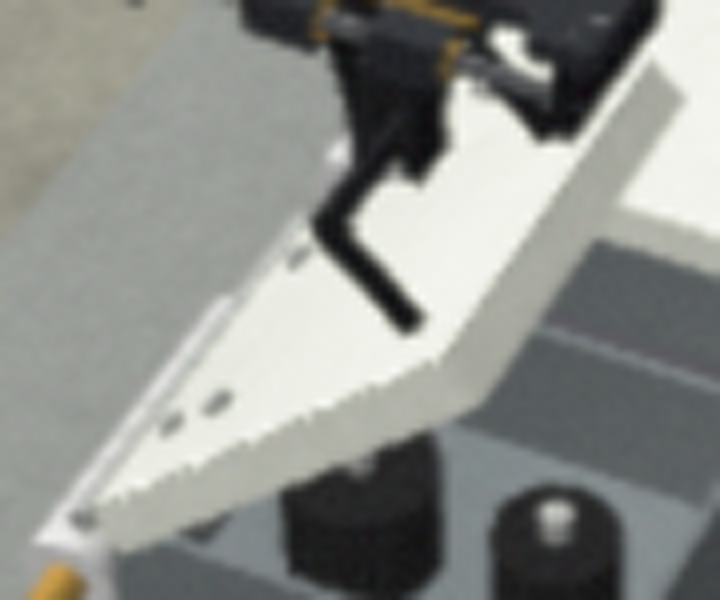

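The picture difference between shut and open gives about 45.5°, and the tool arc gives about 45.2°. The wrist reads an inward radial push of about 11 N, so I'll relieve it with a small outward shift and check.

```bash
python3 -m handwheel '[[0,-0.7,-1.3,0,0,0,1],[0,-0.7,-1.3,0,0,0,1],[0,-0.7,-1.3,0,0,0,1],[0,-0.7,-1.3,0,0,0,1]]' 30; python3 - <<'E'
from h import *
im=ctrl.get_image("side");cv2.imwrite("pics/side6.png",im[:,:,::-1])
cv2.imwrite("pics/s6.png",cv2.resize(im[200:275,230:320,::-1],None,fx=8,fy=8,interpolation=cv2.INTER_CUBIC))
H=np.array([.7576,.0705,.134])
def an(p,o): b=p-H;r,z=-b@mx,b[2];return np.hypot(r,z),np.degrees(np.arctan2(z,r))-o
c,e=tri((62/8+235,475/8+170),(440/8+230,360/8+200)); print("corner open",c,e,an(c,0))
c,e=tri((165/3.2+200,325/3.2+165),(333/3.5+210,412/3.5+170)); print("corner shut",c,e,an(c,0))
s=ctrl.get_state();print(s["position"],s["ft_force"],an(s["position"]+[0,0,.005],np.degrees(np.arctan2(50,180))))
E
```

```text
time: 8.15
position: [0.6656, 0.0724, 0.2955]
tool_rot: [-2.24, -2.201, 0.001]
ft_force: [-7.3, 1.2, 1.8]
grip_width: 0.122
corner open [0.6065 0.1592 0.2786] 0.00023621329340540098 (np.float64(0.21022588985455745), np.float64(43.44852120736936))
corner shut [0.5464 0.1591 0.1269] 0.0009103565642281445 (np.float64(0.2128547671963886), np.float64(-1.920577613296587))
[0.6656 0.0725 0.2955] [-6.0771  2.1398  1.9679] (np.float64(0.1902479253031913), np.float64(45.544219940500405))
```

View pics/s6.png

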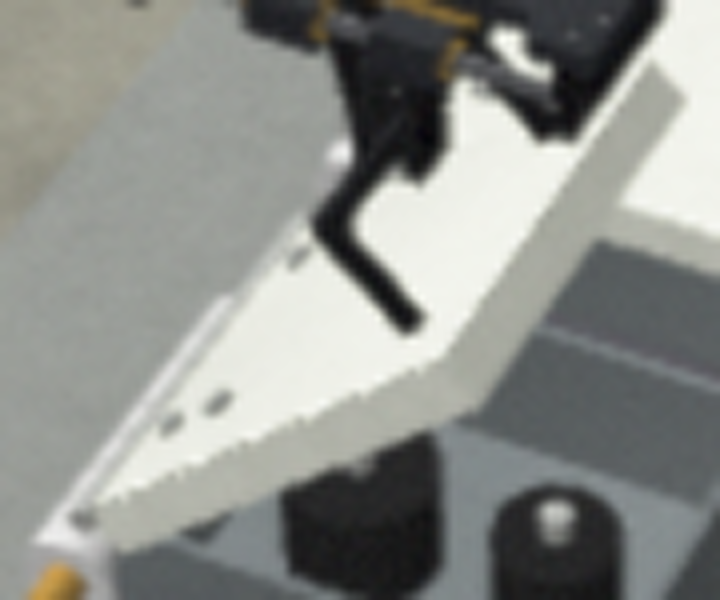

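View pics/side6.png

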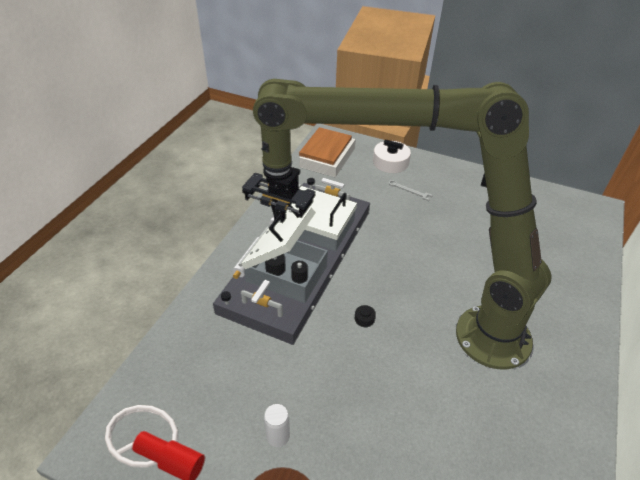

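The panel corner also swung 45.4°, and the guard holds steady with the grip on the bar. The right guard is shut, and the can (277,425), roller (365,316) and wrench (410,190) have not moved. Handing in.

```bash
python3 - <<'E'
from bench import ctrl
print(ctrl.close_job())
E
```

```text
the job is handed in; nothing more can be done
None
```

I handed the job in with the arm still holding the left guard open at about 45°. The left station is the one whose air is shut off: its valve handle lies across the pipe.

- **Angle:** the swing from shut measures about 45.2° from the tool position, 45.5° from the bar and 45.4° from the panel's front corner in the pictures. The absolute angles spread from 43 to 45.5°, mainly because the picture-based ones already read about -2 to -2.6° with the guard shut.
- **Grip and force:** the gripper holds the bar with 30 N. After I eased a radial push of about 11 N, the wrist force was about 7 N.
- **Everything else:** in the last side picture the right guard was shut and the oil can, spare roller and wrench were where they started. The robot clock was at about 8 s of the 35 s allowed.

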